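# Make up two furniture-fitting kits

## Robot

A 6-joint arm with a two-finger parallel gripper is mounted at the origin on the work surface. World frame = base frame: x ahead of the robot, y to its left, z up, the work surface at z = 0. Lengths are in m, angles in rad, forces in N, time in s.
With the tool pointing down it reaches from about 0.25 to 0.775 m from the base axis. Payload 4 kg.
Tool frame: the origin (TCP) lies where the fingers leave the gripper's body, on its centre line; the fingertips stand 97 mm ahead of it and the grasp point (between the pads) lies 78 mm ahead of it (env.grip_depth is the z of the grasp point in the tool frame, in m); z points along the fingers, y is the line along which they close (so a half turn about z gives the same grasp; the last joint's range is limited). The gripper opens to 94 mm and grips with 3 to 60 N. Pads are 16 mm wide; open, the fingers measure 119 mm over their backs; the gripper's body (75 mm by 177 mm) begins 78 mm behind the grasp point.
Start: joints at [1.063, 0.087, 1.371, -0, 1.684, -0.103], TCP at [0.217, 0.506, 0.303] pointing down, gripper open.
Joint ranges: [-3.1, 3.1], [-0.76, 2.03], [0.27, 2.55], [-1.08, 4.22], [0.17, 2.65], [-2.57, 2.57]. Speed limits (rad/s): [2.79, 2.79, 3.14, 3.14, 3.14, 3.14].

## Interface

Orientations are given as a rotation vector (axis times angle).
In Python, from workcell import env gives the robot as it stands.
- The arm moves only by the shell command python3 -m creep [FORCE], which reads ROWS from standard input. ROWS is a JSON list of rows, 1 to 12 of them, each an object with the fields jaw (the finger opening in m), trans (a list: dx, dy, dz in normalised numbers (1 is 0.75 m)), turn (a turn about the tool's z in normalised numbers (1 is 2 rad)); a field left out counts as zero (the opening has to be given); each row shifts and turns the commanded pose from where the row before left it, along the tool's axes as they then stand; what a row does not reach is not made up. A row lasts 1/8 s, in which the tool goes at most 0.0625 m and 0.188 rad, less where a joint would pass 70% of its speed; a pose out of reach is approached as far as the arm can. The fingers move at their own pace and stop on an object; FORCE is the grip in N (left out, the last holds). Time passes only in rows, so rows that do not move let the fingers close. It prints the time, the measured TCP pose, the force, the opening and the grip force at its end. A shift or turn number past 1, either way, is cut back to 1. Input that does not fit is refused with a message, and nothing moves.
- env.get_obs(): the state, without advancing time (a new reading comes with each control period).
- env.snapshot(name): name is "scene" or "top" or "wrist"; returns a dict with "frame" (420x560x3 uint8, red, green, blue), "camera_matrix" (3x3 intrinsics, pixels), "extrinsics" (4x4, takes a point from camera to world coordinates). Camera axes: x right, y down, z forward; pixel columns grow to the right and rows downward; lengths in m; the calibration is good to about 2 mm. A picture is of the moment at which its call begins. There is no depth.
- env.job_done(): hands the job in; it is judged then, once.
The state is a dict: "clock": time; "qpos": joint angles; "qvel": joint speeds; "effort": joint torques, N m; "eef_pos": TCP position; "eef_rot": TCP orientation; "contact_force": force on the tool from outside, world axes, zero at the start; "moment": the same for the moment, N m; "width": finger opening in m; "grasp_force": force on a finger pad.
Only numpy, scipy, OpenCV 4.12 (cv2) and the standard library are available. Lean on these libraries where they do the work, as an engineer would, in place of code of your own. Each camera call takes 0.05 s, during which the arm holds its last target. There are 200 camera calls.

## Task

Make up the fittings for two furniture jobs: the yellow tray gets the light beech foot, the white porcelain knob and the white door catch, and the blue tray gets the dark walnut foot and the brass knob. Put one piece in each compartment, whichever you like, each sitting flat on the compartment floor the same way up as it stands in the stock. Leave the black knob and the castor where they are.

Things in the scene. Friction and masses are not known exactly. Their poses are not given: they have to be found in the camera images.
- beech_foot: turned furniture foot of light beech, standing on its wide mounting face with the narrow end and a small round steel glide (24 mm) on top: 46 mm diameter at the base, 60 mm high overall, turned groove at 13 to 16 mm, gripping shaft from 20 mm (45 mm diameter) narrowing to 41 mm at 54 mm height; about 90 g. Origin: centre of its underside, z up.
- walnut_foot: turned furniture foot of dark brown walnut, standing on its wide mounting face with the narrow end and a small round steel glide (24 mm) on top: 46 mm diameter at the base, 60 mm high overall, turned groove at 13 to 16 mm, gripping shaft from 20 mm (45 mm diameter) narrowing to 41 mm at 54 mm height; about 90 g. Origin: centre of its underside, z up.
- porcelain_knob: furniture knob of white porcelain on a thin brass rose, standing on its 28 mm round base with the head up: 35 mm high, domed, stem 18 mm diameter; widest band to grip 36 mm diameter from 18 to 26 mm above its underside. Origin: centre of its underside, z up. About 60 g.
- brass_knob: furniture knob of solid brass, standing on its 28 mm round base with the head up: 34.5 mm high, with a flatter top, stem 18 mm diameter; widest band to grip 36 mm diameter from 18 to 26 mm above its underside. Origin: centre of its underside, z up. About 90 g.
- catch: magnetic cabinet-door catch, a small white plastic block lying flat, with steel strips and two screw heads showing on top: 50 mm long (x), 22 mm wide (y), 20 mm high; about 35 g. Grip it across its width (y). Origin: centre of its underside, z up.
- yellow_tray: shallow yellow plastic parts tray, three compartments in a row along its y axis, fixed to the bench: outside 122 mm (x) by 242 mm (y) over its rim, rim 34 mm high, floor 4 mm thick, walls and dividers 4 mm. Each compartment is 104 mm (x) by 72 mm (y) inside; their centres lie at x = 0, y = -76, 0 and +76 mm from the origin. Origin: centre of the underside, z up.
- blue_tray: shallow blue plastic parts tray, two compartments in a row along its y axis, fixed to the bench: outside 122 mm (x) by 166 mm (y) over its rim, rim 34 mm high, floor 4 mm thick, walls and dividers 4 mm. Each compartment is 104 mm (x) by 72 mm (y) inside; their centres lie at x = 0, y = -38 and +38 mm from the origin. Origin: centre of the underside, z up.
- black_knob: round black plastic furniture knob, 36 mm diameter and 32 mm high, standing on its base among the stock; stays where it is. Origin: centre of its underside, z up.
- castor: small castor standing on its 42 mm square steel plate with the black rubber-tyred wheel (40 mm) up, 57 mm high, among the stock; stays where it is. Origin: centre of the underside of the plate, z up.
Not all that is in view belongs to the job. What is meant by the catch is not orange, and is the smaller of those in its own colour. Of the things shaped like the brass_knob, the brass one is meant.

How it is judged:
At the end, for the whole second after the job is handed in: One piece lies in each compartment: beech foot, porcelain knob and catch in yellow, walnut foot and brass knob in blue; each centre inside its compartment, under 5 mm above its floor, tilted under 0.15 rad, let go, at rest. Black knob and castor within 20 mm of their starts (((y of beech_foot in the frame of yellow_tray between -0.112 and -0.04 m and x of beech_foot in the frame of yellow_tray between -0.052 and 0.052 m) or (y of porcelain_knob in the frame of yellow_tray between -0.112 and -0.04 m and x of porcelain_knob in the frame of yellow_tray between -0.052 and 0.052 m) or (y of catch in the frame of yellow_tray between -0.112 and -0.04 m and x of catch in the frame of yellow_tray between -0.052 and 0.052 m)) and ((y of beech_foot in the frame of yellow_tray between -0.036 and 0.036 m and x of beech_foot in the frame of yellow_tray between -0.052 and 0.052 m) or (y of porcelain_knob in the frame of yellow_tray between -0.036 and 0.036 m and x of porcelain_knob in the frame of yellow_tray between -0.052 and 0.052 m) or (y of catch in the frame of yellow_tray between -0.036 and 0.036 m and x of catch in the frame of yellow_tray between -0.052 and 0.052 m)) and ((y of beech_foot in the frame of yellow_tray between 0.04 and 0.112 m and x of beech_foot in the frame of yellow_tray between -0.052 and 0.052 m) or (y of porcelain_knob in the frame of yellow_tray between 0.04 and 0.112 m and x of porcelain_knob in the frame of yellow_tray between -0.052 and 0.052 m) or (y of catch in the frame of yellow_tray between 0.04 and 0.112 m and x of catch in the frame of yellow_tray between -0.052 and 0.052 m)) and z of beech_foot in the frame of yellow_tray between 0 and 0.009 m and angle between each of beech_foot, porcelain_knob, catch, walnut_foot, brass_knob's own z axis and vertical below 0.15 rad and linear speed of each of beech_foot, porcelain_knob, catch, walnut_foot, brass_knob below 0.02 m/s and angular speed of each of beech_foot, porcelain_knob, catch, walnut_foot, brass_knob below 0.2 rad/s and contact force between each of beech_foot, porcelain_knob, catch, walnut_foot, brass_knob and the fingers below 0.1 N and z of porcelain_knob in the frame of yellow_tray between 0 and 0.009 m and z of catch in the frame of yellow_tray between 0 and 0.009 m and ((y of walnut_foot in the frame of blue_tray between -0.074 and -0.002 m and x of walnut_foot in the frame of blue_tray between -0.052 and 0.052 m) or (y of brass_knob in the frame of blue_tray between -0.074 and -0.002 m and x of brass_knob in the frame of blue_tray between -0.052 and 0.052 m)) and ((y of walnut_foot in the frame of blue_tray between 0.002 and 0.074 m and x of walnut_foot in the frame of blue_tray between -0.052 and 0.052 m) or (y of brass_knob in the frame of blue_tray between 0.002 and 0.074 m and x of brass_knob in the frame of blue_tray between -0.052 and 0.052 m)) and z of walnut_foot in the frame of blue_tray between 0 and 0.009 m and z of brass_knob in the frame of blue_tray between 0 and 0.009 m and distance of each of black_knob, castor from where it was at the start of the episode below 0.02 m); the robot touches nothing.
It fails at once if the black knob is disturbed (moved more than 20 mm) (distance of black_knob from where it was at the start of the episode above 0.02 m).
It fails at once if the castor is disturbed (moved more than 20 mm) (distance of castor from where it was at the start of the episode above 0.02 m).
It also fails if it takes over 115 s, if anything falls off the work surface, if the arm or the gripper's body presses on something with over 40 N, if the wrist force passes 120 N, or if a joint passes its speed limit or range.

## Working session

There is one attempt and no reset: what is moved stays moved. The work goes in short steps, Python scripts to look and compute and a shell command to move; the robot and the scene stay as the last step left them, time stands still between calls to the robot, and variables do not carry over. Pictures are saved under pics/ and viewed, at most 14 in all, crops included, and the job is handed in when it is done.

```bash
ls; mkdir -p pics; python3 - <<'E'
from workcell import env
import cv2
print(env.get_obs(), env.grip_depth)
for n in ("top","scene"):
    s=env.snapshot(n); cv2.imwrite(f"pics/{n}0.png",s["frame"][:,:,::-1]); print(n,s["camera_matrix"],s["extrinsics"])
E
```

```text
pics
{'clock': 0.0, 'qpos': array([ 1.06291082e+00,  8.79520800e-02,  1.37223013e+00, -1.63329221e-05,
        1.68361809e+00, -1.03092306e-01]), 'qvel': array([ 0.00047106, -0.00046431, -0.00071426, -0.00026151,  0.00057211,
        0.00059407]), 'effort': array([-2.40239751e-04, -3.40191078e+01, -3.02420640e+01,  7.17192516e-02,
        3.31877859e-02, -1.87406790e-04]), 'eef_pos': array([0.21644524, 0.50525344, 0.3015178 ]), 'eef_rot': array([-0.63138747, -3.07682777,  0.00331419]), 'contact_force': array([-0.27818999,  1.20419357, -0.40256196]), 'moment': array([ 0.01037218, -0.05858579,  0.05050668]), 'grasp_force': 0.0, 'width': 0.09374236551039775} 0.0784
top [[380.34910205   0.         277.30438201]
 [  0.         380.34910205 207.29061273]
 [  0.           0.           1.        ]] [[-0.0029936  -0.99496104  0.10021762  0.48527023]
 [-0.99996511  0.00376006  0.0074599  -0.00317405]
 [-0.00779914 -0.10019179 -0.99493758  0.91142742]
 [ 0.          0.          0.          1.        ]]
scene [[528.54939241   0.         277.24838261]
 [  0.         528.54939241 215.73609604]
 [  0.           0.           1.        ]] [[ 0.44112261  0.48885091 -0.75261917  1.56584525]
 [ 0.89743191 -0.24511985  0.36678636 -0.459472  ]
 [-0.00517806 -0.83722222 -0.54683832  0.76815863]
 [ 0.          0.          0.          1.        ]]
```

View pics/top0.png

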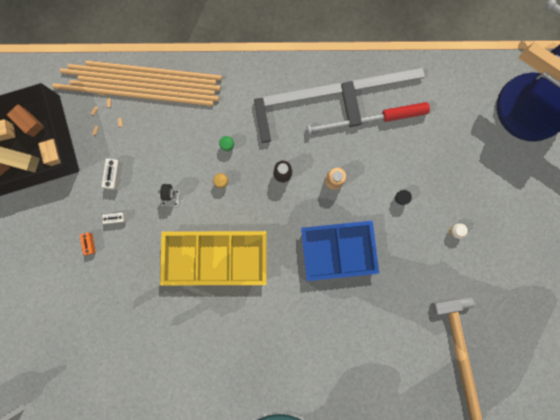

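View pics/scene0.png

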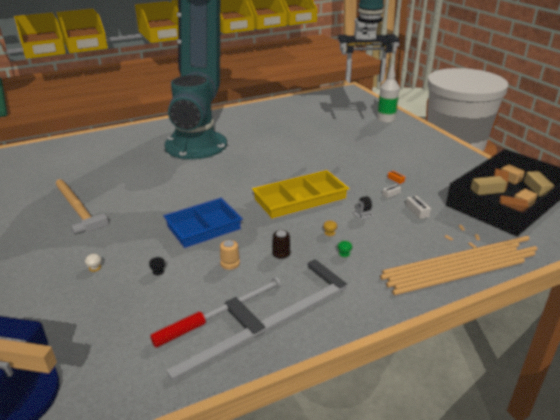

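Both pictures show robot at the bottom of the top view, with +x up and +y left. In the top view the pieces are: porcelain (460,230), black knob (403,197), beech (337,177), walnut (283,171), brass (220,180), green decoy (226,143), castor (168,193), small white catch (113,218), larger white (110,173), orange (87,243), yellow tray centre (214,258), blue tray centre (340,250).

```bash
cat > h.py <<'E'
import numpy as np, cv2
from workcell import env
def ray(s,uv,z):
    K,T=s["camera_matrix"],s["extrinsics"]
    d=T[:3,:3]@np.linalg.solve(K,[uv[0],uv[1],1.]); o=T[:3,3]
    return (o+d*(z-o[2])/d[2])
def proj(s,P):
    T=s["extrinsics"]; c=(np.atleast_2d(P)-T[:3,3])@T[:3,:3]
    p=c@s["camera_matrix"].T; return p[:,:2]/p[:,2:]
def mv(target,yaw=None):
    """tool-axis shift from measured TCP (tool down) to put TCP at target"""
    from scipy.spatial.transform import Rotation as R
    o=env.get_obs(); r=R.from_rotvec(o["eef_rot"]); m=r.as_matrix()
    print("d tool",np.round(m.T@(np.array(target)-o["eef_pos"]),4),"closing axis deg",np.degrees(np.arctan2(m[1,1],m[0,1])).round(1))
E
python3 - <<'E'
from h import *
s=env.snapshot("top"); f=s["frame"]; bgr=f[:,:,::-1].copy()
c=cv2.resize(bgr[125:290,70:270],None,fx=4,fy=3.6*4/3.6,interpolation=cv2.INTER_CUBIC)[:600]
cv2.imwrite("pics/c1.png",cv2.resize(bgr[130:280,75:275],None,fx=4,fy=4,interpolation=cv2.INTER_CUBIC))
cv2.imwrite("pics/c2.png",cv2.resize(bgr[145:295,275:475],None,fx=4,fy=4,interpolation=cv2.INTER_CUBIC))
for n,uv,z in [("porc",(460,230),.03),("black",(403,197),.03),("beech",(337,177),.06),("walnut",(283,171),.06),("brass",(220,180),.03),("green",(226,143),.03),("castor",(168,193),.03),("catch",(113,218),.02),("big",(110,173),.02),("orange",(87,243),.02),("yel",(214,258),.034),("blue",(340,250),.034)]:
    p=ray(s,uv,z); print(n,p.round(3),np.hypot(p[0],p[1]).round(3))
E
```

```text
porc [ 0.52  -0.418  0.03 ] 0.667
black [ 0.597 -0.289  0.03 ] 0.664
beech [ 0.639 -0.132  0.06 ] 0.653
walnut [ 0.654 -0.01   0.06 ] 0.654
brass [0.639 0.138 0.03 ] 0.654
green [0.728 0.125 0.03 ] 0.738
castor [0.609 0.259 0.03 ] 0.662
catch [0.551 0.391 0.02 ] 0.676
big [0.659 0.402 0.02 ] 0.772
orange [0.493 0.45  0.02 ] 0.667
yel [0.457 0.149 0.034] 0.481
blue [ 0.475 -0.14   0.034] 0.495
```

View pics/c1.png

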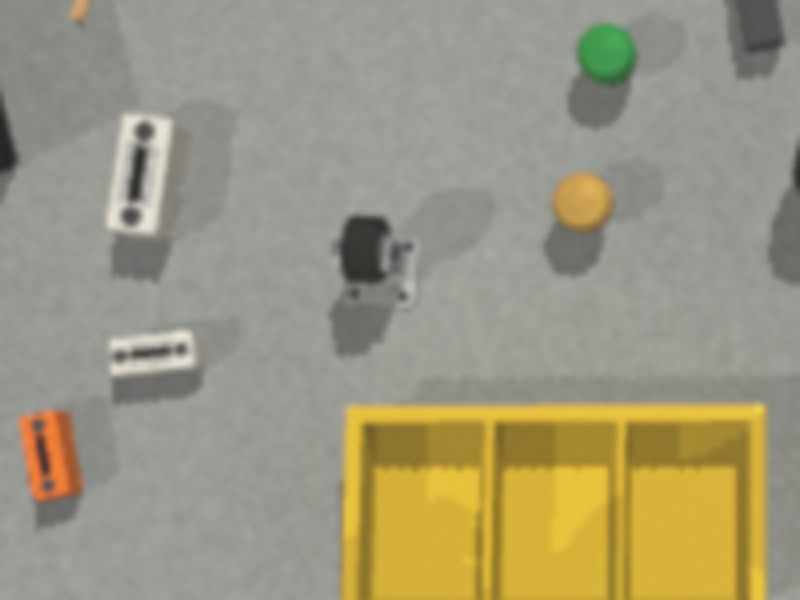

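View pics/c2.png

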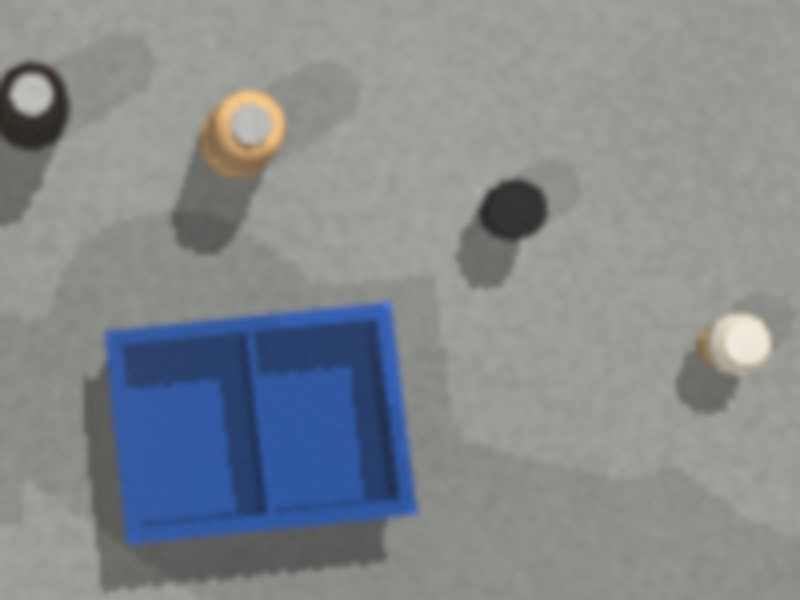

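Crops (4x): c1 shows brass head at (583,201), catch top centre (152,353), yellow rim top corners (347,406)/(766,404). c2 shows walnut glide (32,93), beech glide (252,125), porcelain head (741,341), and blue rim corners (107,332),(390,302),(415,513),(130,543).

```bash
python3 - <<'E'
from h import *
s=env.snapshot("top"); hsv=cv2.cvtColor(s["frame"],cv2.COLOR_RGB2HSV)
A=lambda p:(75+p[0]/4-.375,130+p[1]/4-.375); B=lambda p:(275+p[0]/4-.375,145+p[1]/4-.375)
for n,uv,z in [("walnut",B((32,93)),.06),("beech",B((252,125)),.06),("porc",B((741,341)),.024),("brass",A((583,201)),.024)]: print(n,ray(s,uv,z).round(4))
c=[ray(s,A(p),.02) for p in [(108,340),(192,331),(196,367),(112,377)]]
r=cv2.minAreaRect(np.float32([p[:2] for p in c])*1000); print("catch",r)
for n,h,box in [("yel",(20,32),(.122,.242)),("blue",(100,125),(.122,.166))]:
    m=cv2.inRange(hsv,(h[0],120,30),(h[1],255,255)); m[:200]=0; m[:,400:]=0
    cs,_=cv2.findContours(m,0,1); k=max(cs,key=cv2.contourArea)
    pts=np.float32([ray(s,p[0],.034)[:2]*1000 for p in cv2.convexHull(k)]); print(n,cv2.minAreaRect(pts))
mv([.551,.391,.18])
# cross-check with scene camera
q=env.snapshot("scene"); print(proj(q,[[.551,.391,.02],[.654,-.01,.06],[.64,-.132,.06],[.52,-.418,.024],[.639,.138,.024]]).round(0))
E
```

```text
walnut [ 0.661  -0.0092  0.06  ]
beech [ 0.6421 -0.1337  0.06  ]
porc [ 0.5203 -0.4204  0.024 ]
brass [0.6403 0.1379 0.024 ]
catch ((551.16845703125, 391.76544189453125), (22.08814239501953, 50.46971893310547), 6.609478950500488)
yel ((457.9590148925781, 150.69207763671875), (122.63797760009766, 242.19967651367188), 0.03151920437812805)
blue ((474.3082275390625, -138.44427490234375), (120.93984985351562, 164.9484100341797), 5.515590667724609)
d tool [-0.3525  0.0267  0.1219] closing axis deg 66.8
[[391. 188.]
 [279. 232.]
 [229. 242.]
 [ 94. 260.]
 [330. 225.]]
```

Units first: shifts go in shares of 0.75 m and turns go in shares of 2 rad. So 0.02 m / 0.75 = 0.0267, 0.175 rad / 2 = 0.0875.

```bash
echo '[{"jaw": 0.05,"trans": [0,0,0.0267],"turn": 0.0875},{"jaw": 0.05,"trans": [0,0,0.0267],"turn": 0.0875},{"jaw": 0.05,"trans": [0,0,0.0267],"turn": 0.0875},{"jaw": 0.05,"trans": [0,0,0.0267],"turn": 0.0875},{"jaw": 0.05,"trans": [0,0,0.0267],"turn": 0.0875},{"jaw": 0.05,"trans": [0,0,0.0267],"turn": 0.0875},{"jaw": 0.05}]' | python3 -m creep 15; python3 -c "
from h import *
mv([.551,.3915,.1])"
```

```text
clock: 1.12
eef_pos: [0.2161, 0.5046, 0.1806]
eef_rot: [2.086, 2.348, -0.007]
contact_force: [-0.4, -0.2, -0.2]
width: 0.0502
grasp_force: 0.0
d tool [-0.1514  0.3195  0.0803] closing axis deg 6.8
```

To row units: 0.0545 m / 0.75 = 0.0727, 0.053 m / 0.75 = 0.0707.

```bash
echo '[{"jaw": 0.05,"trans": [-0.0333,0.0707,0]},{"jaw": 0.05,"trans": [-0.0333,0.0707,0]},{"jaw": 0.05,"trans": [-0.0333,0.0707,0]},{"jaw": 0.05,"trans": [-0.0333,0.0707,0]},{"jaw": 0.05,"trans": [-0.0333,0.0707,0]},{"jaw": 0.05,"trans": [-0.0352,0.0727,0]},{"jaw": 0.05},{"jaw": 0.05}]' | python3 -m creep; python3 - <<'E'
from h import *
mv([.551,.3915,.1])
s=env.snapshot("wrist"); cv2.imwrite("pics/w1.png",s["frame"][:,:,::-1]); print(proj(s,[[.551,.3915,.02]]))
E
```

```text
clock: 2.12
eef_pos: [0.5514, 0.3923, 0.1832]
eef_rot: [-2.087, -2.347, -0.001]
contact_force: [-0.8, 0.1, -0.1]
width: 0.05
grasp_force: 0.0
d tool [-0.0008 -0.0005  0.0832] closing axis deg 6.7
[[276.77117322 217.76165536]]
```

View pics/w1.png

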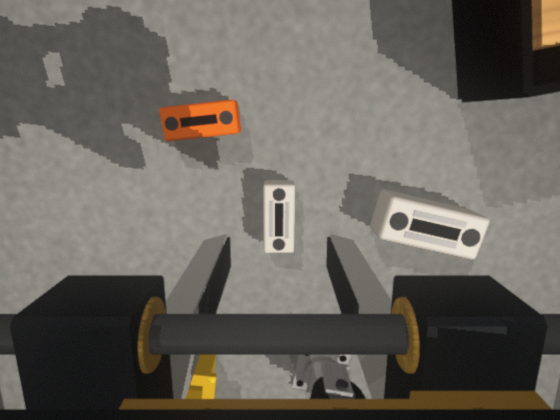

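The wrist view shows the small white catch at (279,217), within 2 px of the prediction and square between the fingers; the descent is clear.

To row units: 0.04 m / 0.75 = 0.0533, 0.03 m / 0.75 = 0.04.

```bash
echo '[{"jaw": 0.05,"trans": [0,0,0.0533]},{"jaw": 0.05,"trans": [0,0,0.04]},{"jaw": 0.05,"trans": [0,0,0.0173]},{"jaw": 0.05},{"jaw": 0.0},{"jaw": 0.0},{"jaw": 0.0},{"jaw": 0.0}]' | python3 -m creep 15; echo '[{"jaw": 0,"trans": [0,0,-0.0667]},{"jaw": 0,"trans": [0,0,-0.0667]},{"jaw": 0,"trans": [0,0,-0.0267]},{"jaw": 0}]' | python3 -m creep;  python3 -c "
from h import *
mv([.458,.227,.104])"
```

```text
clock: 3.18
eef_pos: [0.5518, 0.3922, 0.1003]
eef_rot: [2.089, 2.346, 0.002]
contact_force: [0.2, 0.7, 1.6]
width: 0.0219
grasp_force: 15.0
clock: 3.68
eef_pos: [0.552, 0.3924, 0.2211]
eef_rot: [2.088, 2.346, 0.005]
contact_force: [0.1, -0.7, -0.4]
width: 0.0222
grasp_force: 15.0
d tool [-0.1536 -0.1128  0.1166] closing axis deg 6.6
```

To row units: 0.04 m / 0.75 = 0.0533, -0.0384 m / 0.75 = -0.0512, 0.115 rad / 2 = 0.0575.

```bash
echo '[{"jaw": 0,"trans": [-0.0512,-0.0376,0]},{"jaw": 0,"trans": [-0.0512,-0.0376,0]},{"jaw": 0,"trans": [-0.0512,-0.0376,0]},{"jaw": 0,"trans": [-0.0512,-0.0376,0]},{"jaw": 0,"trans": [0,0,0.0533],"turn": 0.0575},{"jaw": 0,"trans": [0,0,0.0533]},{"jaw": 0,"trans": [0,0,0.0333]},{"jaw": 0,"trans": [0,0,0.0133]},{"jaw": 0},{"jaw": 0}]' | python3 -m creep;  python3 -c "
from h import *
mv([.458,.227,.104])"
```

```text
clock: 4.92
eef_pos: [0.4565, 0.2263, 0.1033]
eef_rot: [-2.22, -2.222, 0.003]
contact_force: [-0.1, -0.1, 0.7]
width: 0.022
grasp_force: 15.0
d tool [ 0.0007  0.0015 -0.0007] closing axis deg 0.1
```

To row units: -0.05 m / 0.75 = -0.0667, -0.02 m / 0.75 = -0.0267.

```bash
echo '[{"jaw": 0.06},{"jaw": 0.06},{"jaw": 0.06},{"jaw": 0.06,"trans": [0,0,-0.0667]},{"jaw": 0.06,"trans": [0,0,-0.0667]},{"jaw": 0.06,"trans": [0,0,-0.0267]},{"jaw": 0.06}]' | python3 -m creep;  python3 -c "
from h import *
mv([.6403,.1379,.1005])"
```

```text
clock: 5.8
eef_pos: [0.4582, 0.2269, 0.2271]
eef_rot: [2.219, 2.221, 0.007]
contact_force: [-0.8, 0.4, -0.2]
width: 0.0602
grasp_force: 0.0
d tool [-0.0894  0.1814  0.1273] closing axis deg 0.1
```

To row units: 0.0455 m / 0.75 = 0.0607, 0.0449 m / 0.75 = 0.0599.

```bash
echo '[{"jaw": 0.06,"trans": [-0.03,0.0607,0]},{"jaw": 0.06,"trans": [-0.03,0.0607,0]},{"jaw": 0.06,"trans": [-0.03,0.0607,0.0267]},{"jaw": 0.06,"trans": [-0.0292,0.0599,0.0267]},{"jaw": 0.06},{"jaw": 0.06}]' | python3 -m creep;  python3 - <<'E'
from h import *
s=env.snapshot("wrist"); hsv=cv2.cvtColor(s["frame"],cv2.COLOR_RGB2HSV)
m=cv2.inRange(hsv,(10,100,80),(28,255,255)); n,_,st,ce=cv2.connectedComponentsWithStats(m)
for i in range(1,n):
    if st[i,4]>300: print(st[i],ce[i])
print(proj(s,[[.6403,.1379,.024]]))
mv([.6403,.1379,.1005])
cv2.imwrite("pics/w2.png",s["frame"][:,:,::-1])
E
```

```text
clock: 6.55
eef_pos: [0.6378, 0.1374, 0.1828]
eef_rot: [-2.219, -2.22, 0.004]
contact_force: [-0.7, 0.3, 0.7]
width: 0.0598
grasp_force: 0.0
[    0     0   122   307 27778] [ 55.1877025  153.68586651]
[545 131  15  53 418] [554.39712919 164.63397129]
[ 256  193   52   53 2105] [281.63467933 219.03372922]
[112 298  20  74 325] [117.18769231 335.89538462]
[ 414  298   32   75 1164] [433.11597938 335.16065292]
[ 149  392  411   17 4768] [378.03104027 401.97000839]
[[281.84566277 217.64240741]]
d tool [-0.      0.0026  0.0837] closing axis deg 0.1
```

View pics/w2.png

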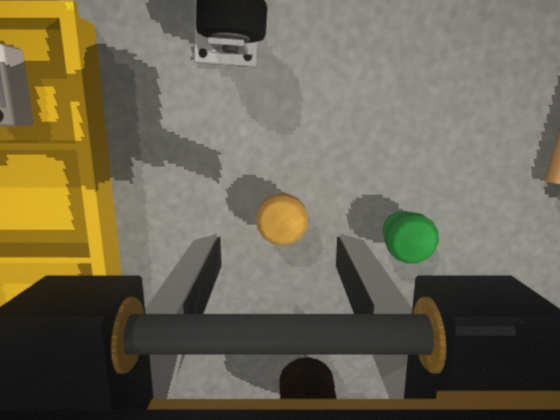

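Wrist view: brass knob at (282,219) where predicted, green decoy (410,237) clear of the finger, catch visible in the yellow tray at (10,85).

To row units: -0.05 m / 0.75 = -0.0667, 0.0026 m / 0.75 = 0.0035.

```bash
echo '[{"jaw": 0.06,"trans": [0,0.0035,0.0533]},{"jaw": 0.06,"trans": [0,0,0.04]},{"jaw": 0.06,"trans": [0,0,0.0169]},{"jaw": 0.06},{"jaw": 0.0},{"jaw": 0.0},{"jaw": 0.0},{"jaw": 0.0,"trans": [0,0,-0.0667]},{"jaw": 0,"trans": [0,0,-0.0667]},{"jaw": 0,"trans": [0,0,-0.04]},{"jaw": 0}]' | python3 -m creep 20;  python3 -c "
from h import *
mv([.4706,-.1006,.1045])"
```

```text
clock: 7.98
eef_pos: [0.6426, 0.1374, 0.2359]
eef_rot: [2.217, 2.219, 0.009]
contact_force: [0.7, -1.2, -0.9]
width: 0.0345
grasp_force: 20.0
d tool [-0.238  -0.1732  0.1299] closing axis deg 0.1
```

To row units: -0.0476 m / 0.75 = -0.0635, 0.04 m / 0.75 = 0.0533, -0.096 rad / 2 = -0.048.

```bash
echo '[{"jaw": 0,"trans": [-0.0635,-0.0461,0]},{"jaw": 0,"trans": [-0.0635,-0.0461,0]},{"jaw": 0,"trans": [-0.0635,-0.0461,0]},{"jaw": 0,"trans": [-0.0635,-0.0461,0]},{"jaw": 0,"trans": [-0.0635,-0.0461,0]},{"jaw": 0,"trans": [0,0,0.0533],"turn": -0.048},{"jaw": 0,"trans": [0,0,0.04]},{"jaw": 0},{"jaw": 0}]' | python3 -m creep;  python3 - <<'E'
from h import *
mv([.4706,-.1006,.1045])
s=env.snapshot("scene"); cv2.imwrite("pics/s2.png",cv2.resize(s["frame"][140:290,130:330,::-1],None,fx=4,fy=4))
E
```

```text
clock: 9.1
eef_pos: [0.4686, -0.1008, 0.1619]
eef_rot: [-2.111, -2.326, 0.0]
contact_force: [1.0, 0.2, -1.1]
width: 0.0345
grasp_force: 20.0
d tool [-0.      0.002   0.0574] closing axis deg 5.6
```

View pics/s2.png

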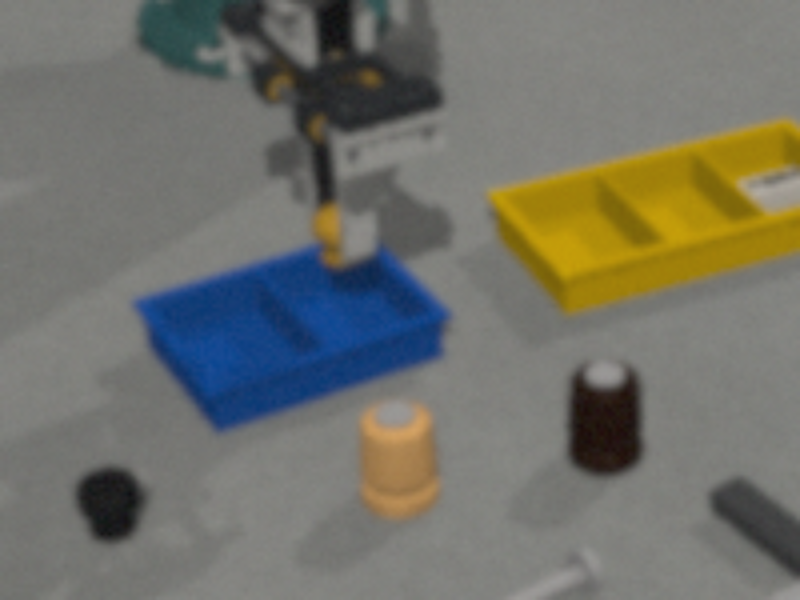

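The crop shows the brass knob upright between the fingers at (335,235) over the right blue compartment, and the catch flat in the far yellow compartment at (770,190).

To row units: 0.035 m / 0.75 = 0.0467, 0.015 m / 0.75 = 0.02.

```bash
echo '[{"jaw": 0,"trans": [0,0.0027,0.0467]},{"jaw": 0,"trans": [0,0,0.02]},{"jaw": 0,"trans": [0,0,0.008]},{"jaw": 0},{"jaw": 0}]' | python3 -m creep;  python3 -c "
from h import *
mv([.4706,-.1006,.1045])"
```

```text
clock: 9.78
eef_pos: [0.4714, -0.1009, 0.1072]
eef_rot: [2.109, 2.325, 0.002]
contact_force: [0.3, -0.2, 2.7]
width: 0.0345
grasp_force: 20.0
d tool [ 0.0003 -0.0007  0.0027] closing axis deg 5.6
```

To row units: 0.0015 m / 0.75 = 0.002.

```bash
echo '[{"jaw": 0,"trans": [0,0,0.002]},{"jaw": 0}]' | python3 -m creep; echo '[{"jaw": 0.06},{"jaw": 0.06},{"jaw": 0.06},{"jaw": 0.06,"trans": [0,0,-0.0667]},{"jaw": 0.06,"trans": [0,0,-0.0667]},{"jaw": 0.06,"trans": [0,0,-0.0267]},{"jaw": 0.06}]' | python3 -m creep;  python3 -c "
from h import *
mv([.661,-.0092,.12])"
```

```text
clock: 10.02
eef_pos: [0.4714, -0.1009, 0.1071]
eef_rot: [2.109, 2.325, 0.002]
contact_force: [-3.3, 1.0, 10.1]
width: 0.0347
grasp_force: 20.0
clock: 10.9
eef_pos: [0.4714, -0.101, 0.2263]
eef_rot: [2.108, 2.324, 0.003]
contact_force: [-0.2, -0.7, -0.4]
width: 0.0599
grasp_force: 0.0
d tool [0.0731 0.1972 0.1069] closing axis deg 5.6
```

To row units: 0.0493 m / 0.75 = 0.0657, 0.0183 m / 0.75 = 0.0244.

```bash
echo '[{"jaw": 0.07,"trans": [0.0244,0.0657,0]},{"jaw": 0.07,"trans": [0.0244,0.0657,0]},{"jaw": 0.07,"trans": [0.0244,0.0657,0]},{"jaw": 0.07,"trans": [0.0243,0.0657,0]},{"jaw": 0.07},{"jaw": 0.07}]' | python3 -m creep;  python3 - <<'E'
from h import *
mv([.661,-.0092,.12])
s=env.snapshot("wrist"); cv2.imwrite("pics/w3.png",s["frame"][:,:,::-1]); print(proj(s,[[.661,-.0092,.06]]))
E
```

```text
clock: 11.65
eef_pos: [0.6588, -0.0089, 0.222]
eef_rot: [-2.109, -2.324, 0.004]
contact_force: [0.2, -0.2, 0.4]
width: 0.0698
grasp_force: 0.0
d tool [-0.0005  0.0026  0.102 ] closing axis deg 5.6
[[281.57288602 217.79673274]]
```

View pics/w3.png

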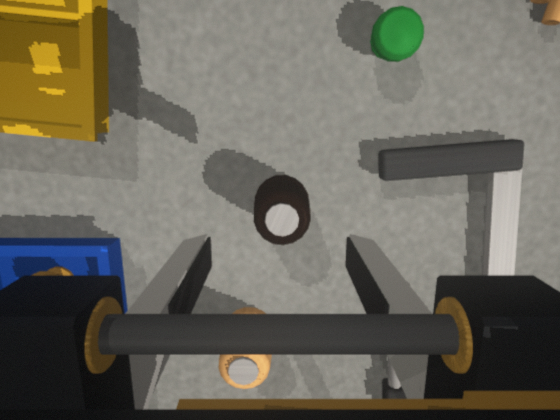

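The walnut's glide is at (282,218), as predicted, and the fingers have room either side.

To row units: 0.05 m / 0.75 = 0.0667, 0.04 m / 0.75 = 0.0533.

```bash
echo '[{"jaw": 0.07,"trans": [0,0.0035,0.0667]},{"jaw": 0.07,"trans": [0,0,0.0533]},{"jaw": 0.07,"trans": [0,0,0.016]},{"jaw": 0.07},{"jaw": 0.0},{"jaw": 0.0},{"jaw": 0.0}]' | python3 -m creep 30; echo '[{"jaw": 0.0,"trans": [0,0,-0.0667]},{"jaw": 0,"trans": [0,0,-0.0667]},{"jaw": 0,"trans": [0,0,-0.04]},{"jaw": 0}]' | python3 -m creep;  python3 -c "
from h import *
mv([.478,-.176,.124])"
```

```text
clock: 12.58
eef_pos: [0.6627, -0.0086, 0.1239]
eef_rot: [2.11, 2.326, 0.001]
contact_force: [-1.2, -0.1, 5.5]
width: 0.0435
grasp_force: 11.5
clock: 13.08
eef_pos: [0.6636, -0.0086, 0.2566]
eef_rot: [2.107, 2.322, 0.007]
contact_force: [0.3, -0.2, -0.8]
width: 0.0426
grasp_force: 29.9
d tool [-0.1485 -0.2019  0.1312] closing axis deg 5.6
```

To row units: 0.05 m / 0.75 = 0.0667, 0.045 m / 0.75 = 0.06.

```bash
echo '[{"jaw": 0,"trans": [-0.0396,-0.0539,0]},{"jaw": 0,"trans": [-0.0396,-0.0539,0]},{"jaw": 0,"trans": [-0.0396,-0.0539,0]},{"jaw": 0,"trans": [-0.0396,-0.0539,0]},{"jaw": 0,"trans": [-0.0396,-0.0539,0]},{"jaw": 0},{"jaw": 0,"trans": [0,0,0.0667]},{"jaw": 0,"trans": [0,0,0.06]},{"jaw": 0,"trans": [0,0,0.0267]},{"jaw": 0,"trans": [0,0,0.0093]},{"jaw": 0}]' | python3 -m creep;  python3 -c "
from h import *
mv([.478,-.176,.124])"
```

```text
clock: 14.45
eef_pos: [0.4759, -0.1752, 0.1298]
eef_rot: [-2.109, -2.326, -0.0]
contact_force: [2.0, 0.4, -0.4]
width: 0.0426
grasp_force: 29.9
d tool [-0.001   0.0021  0.0058] closing axis deg 5.6
```

To row units: 0.003 m / 0.75 = 0.004.

```bash
echo '[{"jaw": 0,"trans": [0,0,0.004]},{"jaw": 0}]' | python3 -m creep;echo '[{"jaw": 0,"trans": [0,0,0.0027]},{"jaw": 0}]' | python3 -m creep 
```

```text
clock: 14.7
eef_pos: [0.4762, -0.176, 0.1279]
eef_rot: [2.11, 2.326, 0.001]
contact_force: [0.2, 0.6, -0.2]
width: 0.0427
grasp_force: 29.9
clock: 14.95
eef_pos: [0.4763, -0.176, 0.1278]
eef_rot: [2.11, 2.325, 0.001]
contact_force: [-2.0, 2.1, 9.3]
width: 0.0427
grasp_force: 30.2
```

To row units: -0.05 m / 0.75 = -0.0667.

```bash
echo '[{"jaw": 0.06},{"jaw": 0.06},{"jaw": 0.06},{"jaw": 0.06,"trans": [0,0,-0.0667]},{"jaw": 0.06,"trans": [0,0,-0.0667]},{"jaw": 0.07},{"jaw": 0.07}]' | python3 -m creep;  python3 -c "
from h import *
mv([.6421,-.1337,.12])"
```

```text
clock: 15.82
eef_pos: [0.4754, -0.1758, 0.2247]
eef_rot: [-2.111, -2.326, 0.0]
contact_force: [-0.4, -0.1, -0.7]
width: 0.0695
grasp_force: 0.0
d tool [0.0257 0.1701 0.1046] closing axis deg 5.6
```

To row units: 0.0567 m / 0.75 = 0.0756, 0.0086 m / 0.75 = 0.0115.

```bash
echo '[{"jaw": 0.07,"trans": [0.0115,0.0756,0]},{"jaw": 0.07,"trans": [0.0115,0.0756,0]},{"jaw": 0.07,"trans": [0.0113,0.0756,0]},{"jaw": 0.07},{"jaw": 0.07}]' | python3 -m creep;  python3 - <<'E'
from h import *
mv([.6421,-.1337,.12])
s=env.snapshot("wrist"); cv2.imwrite("pics/w4.png",s["frame"][:,:,::-1]); print(proj(s,[[.6421,-.1337,.06]]))
E
```

```text
clock: 16.45
eef_pos: [0.6414, -0.1338, 0.2229]
eef_rot: [-2.108, -2.324, 0.004]
contact_force: [0.8, -0.7, -0.3]
width: 0.0699
grasp_force: 0.0
d tool [-0.0002  0.0012  0.1029] closing axis deg 5.6
[[279.58185171 217.04253509]]
```

View pics/w4.png

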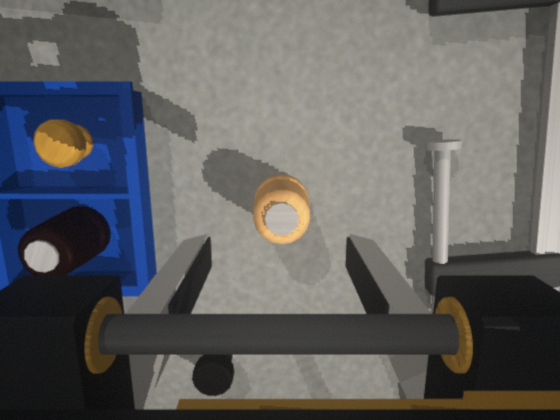

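Beech glide is at (282,217), centred; brass knob (62,143) and walnut (65,240) stand in the two blue compartments.

To row units: 0.05 m / 0.75 = 0.0667, 0.04 m / 0.75 = 0.0533.

```bash
echo '[{"jaw": 0.07,"trans": [0,0.002,0.0667]},{"jaw": 0.07,"trans": [0,0,0.0533]},{"jaw": 0.07,"trans": [0,0,0.016]},{"jaw": 0.07},{"jaw": 0.0},{"jaw": 0.0},{"jaw": 0.0},{"jaw": 0}]' | python3 -m creep 30; echo '[{"jaw": 0.0,"trans": [0,0,-0.0667]},{"jaw": 0,"trans": [0,0,-0.0667]},{"jaw": 0,"trans": [0,0,-0.04],"turn": 0.048},{"jaw": 0}]' | python3 -m creep;  python3 -c "
from h import *
mv([.458,.151,.13])"
```

```text
clock: 17.5
eef_pos: [0.6444, -0.1339, 0.1249]
eef_rot: [2.11, 2.325, 0.001]
contact_force: [-0.8, -0.3, 4.4]
width: 0.0428
grasp_force: 30.1
clock: 18.0
eef_pos: [0.6451, -0.1339, 0.2569]
eef_rot: [2.215, 2.22, 0.005]
contact_force: [-0.1, -0.4, -2.3]
width: 0.0423
grasp_force: 29.9
d tool [ 0.2856 -0.1873  0.1251] closing axis deg 0.1
```

To row units: 0.05 m / 0.75 = 0.0667, 0.0476 m / 0.75 = 0.0635.

```bash
echo '[{"jaw": 0,"trans": [0.0635,-0.0416,0]},{"jaw": 0,"trans": [0.0635,-0.0416,0]},{"jaw": 0,"trans": [0.0635,-0.0416,0]},{"jaw": 0,"trans": [0.0635,-0.0416,0]},{"jaw": 0,"trans": [0.0635,-0.0416,0]},{"jaw": 0,"trans": [0.0635,-0.0416,0]},{"jaw": 0},{"jaw": 0,"trans": [0,0,0.0667]},{"jaw": 0,"trans": [0,0,0.0667]},{"jaw": 0,"trans": [0,0,0.0267]},{"jaw": 0},{"jaw": 0}]' | python3 -m creep;  python3 -c "
from h import *
mv([.458,.151,.13])"
```

```text
clock: 19.5
eef_pos: [0.4566, 0.151, 0.1327]
eef_rot: [-2.22, -2.222, 0.002]
contact_force: [0.6, 0.2, -1.0]
width: 0.0426
grasp_force: 29.9
d tool [0.     0.0014 0.0027] closing axis deg 0.0
```

To row units: 0.003 m / 0.75 = 0.004.

```bash
echo '[{"jaw": 0,"trans": [0,0,0.004]},{"jaw": 0}]' | python3 -m creep|grep -E 'pos|force';echo '[{"jaw": 0,"trans": [0,0,0.0027]},{"jaw": 0}]' | python3 -m creep|grep -E 'pos|force' 
```

```text
eef_pos: [0.4566, 0.1516, 0.1306]
contact_force: [0.1, -0.3, -0.2]
grasp_force: 29.9
eef_pos: [0.4564, 0.1517, 0.1284]
contact_force: [0.6, -0.4, -1.6]
grasp_force: 29.9
```

To row units: 0.0015 m / 0.75 = 0.002.

```bash
echo '[{"jaw": 0,"trans": [0,0,0.002]},{"jaw": 0}]' | python3 -m creep|grep -E 'pos|force';echo '[{"jaw": 0,"trans": [0,0,0.0013]},{"jaw": 0}]' | python3 -m creep|grep -E 'pos|force' 
```

```text
eef_pos: [0.4566, 0.1518, 0.1272]
contact_force: [0.6, 0.2, 0.2]
grasp_force: 29.9
eef_pos: [0.4567, 0.1518, 0.1271]
contact_force: [-1.9, -0.3, 5.2]
grasp_force: 30.1
```

Contact with the floor; release and go for the porcelain knob.

To row units: -0.06 m / 0.75 = -0.08, -0.05 m / 0.75 = -0.0667.

```bash
echo '[{"jaw": 0.06},{"jaw": 0.06},{"jaw": 0.06},{"jaw": 0.06,"trans": [0,0,-0.0667]},{"jaw": 0.06,"trans": [0,0,-0.08]},{"jaw": 0.06},{"jaw": 0.06}]' | python3 -m creep|grep -E 'pos|width';  python3 -c "
from h import *
mv([.5203,-.4204,.1005])"
```

```text
eef_pos: [0.4563, 0.1516, 0.2355]
width: 0.0602
d tool [-0.5721  0.0635  0.135 ] closing axis deg 0.1
```

To row units: -0.0572 m / 0.75 = -0.0763, 0.04 m / 0.75 = 0.0533.

```bash
echo '[{"jaw": 0.06,"trans": [-0.0763,0.0085,0]},{"jaw": 0.06,"trans": [-0.0763,0.0085,0]},{"jaw": 0.06,"trans": [-0.0763,0.0085,0]},{"jaw": 0.06,"trans": [-0.0763,0.0085,0]},{"jaw": 0.06,"trans": [-0.0763,0.0085,0]},{"jaw": 0.06,"trans": [-0.0763,0.0085,0]},{"jaw": 0.06,"trans": [-0.0763,0.0085,0]},{"jaw": 0.06,"trans": [-0.0763,0.0085,0]},{"jaw": 0.06,"trans": [-0.0763,0.0085,0]},{"jaw": 0.06,"trans": [-0.0763,0.0085,0.0533]},{"jaw": 0.06},{"jaw": 0.06}]' | python3 -m creep|tail -4;  python3 - <<'E'
from h import *
mv([.5203,-.4204,.1005])
s=env.snapshot("wrist"); cv2.imwrite("pics/w5.png",s["frame"][:,:,::-1]); print(proj(s,[[.5203,-.4204,.024]]))
E
```

```text
eef_rot: [-2.217, -2.219, -0.001]
contact_force: [0.6, -0.0, -0.3]
width: 0.0601
grasp_force: 0.0
d tool [-0.0076  0.0008  0.0973] closing axis deg 0.0
[[278.8711627  223.18757515]]
```

View pics/w5.png

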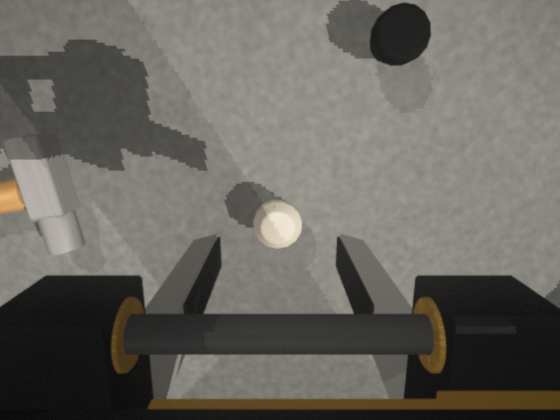

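Porcelain knob at (278,224), as predicted; black knob (400,35) and hammer head (45,205) are clear.

To row units: 0.04 m / 0.75 = 0.0533, 0.017 m / 0.75 = 0.0227.

```bash
echo '[{"jaw": 0.06,"trans": [-0.0101,0.0011,0.0533]},{"jaw": 0.06,"trans": [0,0,0.0533]},{"jaw": 0.06,"trans": [0,0,0.0227]},{"jaw": 0.06},{"jaw": 0.0},{"jaw": 0.0},{"jaw": 0.0},{"jaw": 0}]' | python3 -m creep 20; echo '[{"jaw": 0.0,"trans": [0,0,-0.0667]},{"jaw": 0,"trans": [0,0,-0.0667]},{"jaw": 0,"trans": [0,0,-0.0533]},{"jaw": 0}]' | python3 -m creep;  python3 -c "
from h import *
mv([.458,.075,.107])"
```

```text
clock: 23.92
eef_pos: [0.5216, -0.4222, 0.105]
eef_rot: [2.219, 2.221, 0.0]
contact_force: [-0.2, 1.3, 4.3]
width: 0.0347
grasp_force: 20.0
clock: 24.42
eef_pos: [0.5223, -0.4227, 0.2483]
eef_rot: [2.214, 2.216, 0.001]
contact_force: [1.1, 0.3, -0.2]
width: 0.0346
grasp_force: 20.0
d tool [ 0.4986 -0.0647  0.1378] closing axis deg 0.1
```

To row units: 0.0554 m / 0.75 = 0.0739, 0.03 m / 0.75 = 0.04.

```bash
echo '[{"jaw": 0,"trans": [0.0739,-0.0096,0]},{"jaw": 0,"trans": [0.0739,-0.0096,0]},{"jaw": 0,"trans": [0.0739,-0.0096,0]},{"jaw": 0,"trans": [0.0739,-0.0096,0]},{"jaw": 0,"trans": [0.0739,-0.0096,0]},{"jaw": 0,"trans": [0.0739,-0.0096,0]},{"jaw": 0,"trans": [0.0739,-0.0096,0]},{"jaw": 0,"trans": [0.0739,-0.0096,0]},{"jaw": 0,"trans": [0.0739,-0.0096,0]},{"jaw": 0},{"jaw": 0,"trans": [0,0,0.04]},{"jaw": 0}]' | python3 -m creep|grep -E "pos|width";  python3 -c "
from h import *
mv([.458,.075,.107])"
```

```text
eef_pos: [0.454, 0.076, 0.2095]
width: 0.0345
d tool [-0.0009  0.0048  0.1024] closing axis deg 0.0
```

To row units: 0.05 m / 0.75 = 0.0667, 0.035 m / 0.75 = 0.0467.

```bash
echo '[{"jaw": 0,"trans": [0,0.004,0.0667]},{"jaw": 0,"trans": [0,0,0.0467]},{"jaw": 0,"trans": [0,0,0.02]},{"jaw": 0},{"jaw": 0}]' | python3 -m creep|grep -E "pos|force"; echo '[{"jaw": 0,"trans": [0,0,0.0027]},{"jaw": 0}]' | python3 -m creep|grep -E "pos|force"
```

```text
eef_pos: [0.4601, 0.0767, 0.1151]
contact_force: [0.1, 0.8, -0.4]
grasp_force: 20.0
eef_pos: [0.4593, 0.077, 0.1121]
contact_force: [-0.2, 0.2, -1.3]
grasp_force: 20.0
```

To row units: 0.002 m / 0.75 = 0.0027.

```bash
echo '[{"jaw": 0,"trans": [0,0,0.0027]},{"jaw": 0}]' | python3 -m creep|grep -E "pos|force"; echo '[{"jaw": 0,"trans": [0,0,0.002]},{"jaw": 0}]' | python3 -m creep|grep -E "pos|force"
```

```text
eef_pos: [0.4587, 0.077, 0.1092]
contact_force: [0.0, 1.2, 0.6]
grasp_force: 20.0
eef_pos: [0.4589, 0.077, 0.1089]
contact_force: [-3.2, -0.0, 5.8]
grasp_force: 20.0
```

To row units: 0.001 m / 0.75 = 0.0013.

```bash
echo '[{"jaw": 0,"trans": [0,0,0.0013]},{"jaw": 0}]' | python3 -m creep|grep -E "pos|force"
```

```text
eef_pos: [0.4589, 0.077, 0.1088]
contact_force: [-5.3, -0.2, 12.1]
grasp_force: 20.0
```

Floor contact; release, rise clear and back away, then check.

To row units: -0.06 m / 0.75 = -0.08, -0.05 m / 0.75 = -0.0667.

```bash
echo '[{"jaw": 0.06,"trans": [0,0,-0.0013]},{"jaw": 0.06},{"jaw": 0.06},{"jaw": 0.06,"trans": [0,0,-0.0667]},{"jaw": 0.06,"trans": [0,0,-0.08]},{"jaw": 0.06,"trans": [0.0133,-0.0667,-0.04]},{"jaw": 0.06,"trans": [0.0133,-0.0667,-0.0267]},{"jaw": 0.06,"trans": [0.0133,-0.04,0]},{"jaw": 0.06},{"jaw": 0.06}]' | python3 -m creep;  python3 - <<'E'
from h import *
s=env.snapshot("scene"); cv2.imwrite("pics/s3.png",cv2.resize(s["frame"][150:300,70:270+130,::-1][:, :],None,fx=2.4,fy=2.4))
t=env.snapshot("top"); cv2.imwrite("pics/t3.png",cv2.resize(t["frame"][130:300,80:480,::-1],None,fx=2,fy=2))
E
```

```text
clock: 28.8
eef_pos: [0.3293, 0.1066, 0.2675]
eef_rot: [2.22, 2.222, 0.0]
contact_force: [0.1, 0.2, 0.1]
width: 0.0603
grasp_force: 0.0
```

View pics/s3.png

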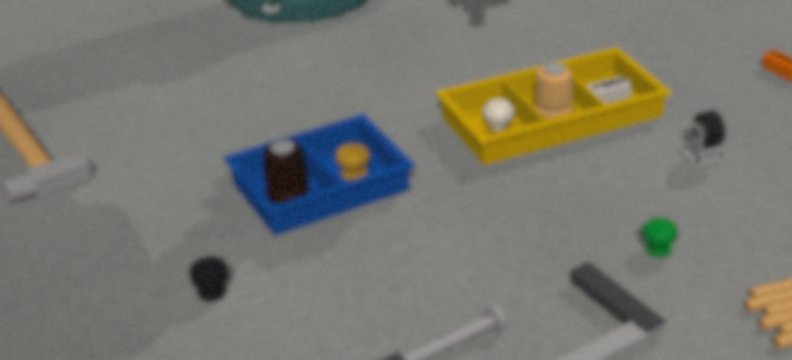

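View pics/t3.png

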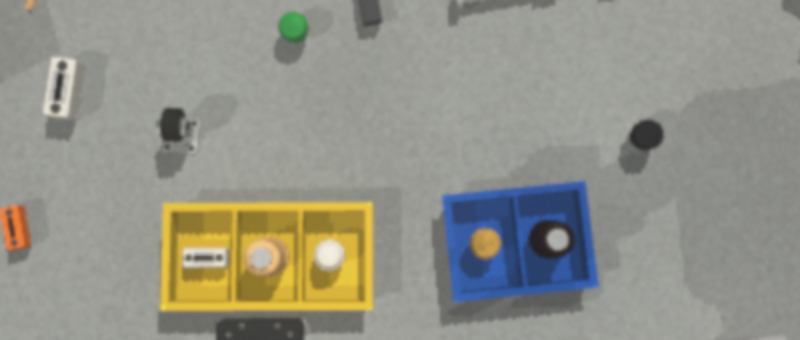

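All five pieces stand upright, one per compartment: catch (205,258), beech (265,258), porcelain (329,255), brass (486,243) and walnut (552,240). The castor (175,125) and black knob (647,134) have not moved.

```bash
python3 -c "
from workcell import env
print(env.job_done())"
```

```text
the job is handed in; nothing more can be done
None
```

The job is handed in: all five pieces are upright, one per compartment (catch, beech foot and porcelain knob in yellow, brass knob and walnut foot in blue). The black knob and castor look unmoved in the last pictures, and it took about 29 s of the 115 s; no verdict was returned.

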